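Put the clinic desk's containers back on their own mats

TASK

The round jar, the square canister and the flat oblong flask are each standing on a mat that belongs to another of them: rearrange them so that each stands upright in the middle of the mat that has the shape of its own base, the canister and the flask turned in line with their mats. Every mat is taken, so first set one container down on the empty metal tray, then move the others, one container to a mat, and leave the tray empty. Keep the containers upright, set them down gently without dropping them, and do not disturb the vial, the cup and the tape roll standing among them.

Things in the scene. Friction and masses are not known exactly. Their poses are not given: they have to be found in the camera images.
- jar_center (a point): Round lidded cotton jar: white ceramic body 56 mm across and 62 mm high, metal lid 57 mm across from 62 to 74 mm up, small metal knob (14 mm across) on top; 84 mm tall, about 0.2 kg. Point at its centre, 42 mm above its underside; z up.
- canister_center (a point): Square wipes canister of white plastic: body 50 x 50 mm and 66 mm high, square lid 52 x 52 mm from 66 to 80 mm up, small grey tab on top; 84 mm tall, about 0.2 kg. Point at its centre, 42 mm above its underside; z up. x and y square to its sides.
- flask_center (a point): Flat oblong sanitiser flask of white plastic: body 40 mm thick (its x) by 80 mm wide (its y) and 66 mm high, round cap 24 mm across in the middle of the top; 84 mm tall, about 0.2 kg. Point at its centre, 42 mm above its underside; z up.
- mat_round: Round grey plastic mat, 104 mm across, the jar's place. 5 mm thick, fixed to the desk. Origin at the centre of its underside, on the desk (z = 0); z up.
- mat_square: Square grey plastic mat, 90 x 90 mm, the canister's place. 5 mm thick, fixed to the desk. Origin at the centre of its underside, on the desk (z = 0); x and y square to its sides.
- mat_oblong: Oblong grey plastic mat, 70 mm (its x) by 120 mm (its y), the flask's place. 5 mm thick, fixed to the desk. Origin at the centre of its underside, on the desk (z = 0); z up.
- tray: Empty shallow metal instrument tray, 110 mm (its x) by 130 mm (its y) outside, floor 4 mm thick, 3 mm wide lip standing 10 mm above the desk; fixed to the desk. Origin at the centre of its underside, on the desk (z = 0).
- vial_center (a point): Bystander: small amber glass vial with a white cap, 34 mm across, 62 mm tall, loose. Point at its centre, half-way up.
- cup_center (a point): Bystander: clear plastic medicine cup, 52 mm across the rim, 50 mm tall, loose. Point at its centre, half-way up.
- roll_center (a point): Bystander: white paper tape roll lying flat, 48 mm across, 25 mm high, loose. Point at its centre, half-way up.
There are look-alikes about, which are no part of the job. What is shaped like the part that bears canister_center but blue or green is not meant.

How it is judged:
On the way:
1. one of the containers is set down upright on the metal tray (centre within 40 mm of the tray's centre) and released (((horizontal distance between jar_center and tray below 0.04 m and height (world z) of jar_center below 0.052 m and angle between jar_center's own z axis and vertical below 0.1 rad and contact force between the fingers and jar below 0.1 N) or (horizontal distance between canister_center and tray below 0.04 m and height (world z) of canister_center below 0.052 m and angle between canister_center's own z axis and vertical below 0.1 rad and contact force between the fingers and canister below 0.1 N) or (horizontal distance between flask_center and tray below 0.04 m and height (world z) of flask_center below 0.052 m and angle between flask_center's own z axis and vertical below 0.1 rad and contact force between the fingers and flask below 0.1 N))), for 0.2 s.
At the end, for the whole second after the job is handed in: Jar on round, canister on square, flask on oblong mat: each upright (6 deg), centre within 15 mm of its mat's centre, resting on it, released, at rest; canister parallel to its mat within 15 deg (any quarter turn), flask's long side along its mat's within 15 deg (either way round) (horizontal distance between jar_center and mat_round below 0.015 m and height (world z) of jar_center between 0.042 and 0.052 m and angle between each of jar_center, canister_center, flask_center's own z axis and vertical below 0.1 rad and linear speed of each of jar, canister, flask below 0.02 m/s and contact force between the fingers and jar below 0.1 N and horizontal distance between canister_center and mat_square below 0.015 m and height (world z) of canister_center between 0.042 and 0.052 m and contact force between the fingers and canister below 0.1 N and horizontal distance between flask_center and mat_oblong below 0.015 m and height (world z) of flask_center between 0.042 and 0.052 m and contact force between the fingers and flask below 0.1 N and (angle between the x axis of canister_center and the x axis of mat_square, either way round below 0.26 rad or angle between the x axis of canister_center and the y axis of mat_square, either way round below 0.26 rad) and angle between the y axis of flask_center and the y axis of mat_oblong, either way round below 0.26 rad); the robot touches nothing.
It fails at once if a container is tipped more than about 35 degrees from upright (angle between any of jar_center, canister_center, flask_center's own z axis and vertical above 0.6 rad).
It fails at once if a container is let go more than 30 mm above its mat or the tray, or left on top of something tall ((height (world z) of jar_center above 0.077 m and contact force between the fingers and jar below 0.01 N) or (height (world z) of canister_center above 0.077 m and contact force between the fingers and canister below 0.01 N) or (height (world z) of flask_center above 0.077 m and contact force between the fingers and flask below 0.01 N)).
It fails at once if the vial, the cup or the tape roll is pushed more than 25 mm or knocked over ((distance of vial_center from where it was at the start of the episode above 0.025 m or angle between vial_center's own z axis and vertical above 0.5 rad) or (distance of cup_center from where it was at the start of the episode above 0.025 m or angle between cup_center's own z axis and vertical above 0.5 rad) or (distance of roll_center from where it was at the start of the episode above 0.025 m or angle between roll_center's own z axis and vertical above 0.5 rad)).
It also fails if it takes over 128 s, if anything falls off the work surface, if the arm or the gripper's body presses on something with over 40 N, if the wrist force passes 120 N, or if a joint passes its speed limit or range.

ROBOT

A 6-joint arm with a two-finger parallel gripper is mounted at the origin on the work surface. World frame = base frame: x ahead of the robot, y to its left, z up, the work surface at z = 0. Lengths are in m, angles in rad, forces in N, time in s.
With the tool pointing down it reaches from about 0.375 to 0.9 m from the base axis. Payload 3.1 kg.
Tool frame: the origin (TCP) lies where the fingers leave the gripper's body, on its centre line; the fingertips stand 73 mm ahead of it and the grasp point (between the pads) lies 54 mm ahead of it; z points along the fingers, y is the line along which they close (so a half turn about z gives the same grasp; the last joint's range is limited). The gripper opens to 85 mm and grips with 20 to 120 N. Pads are 22 mm wide; open, the fingers measure 114 mm over their backs; the gripper's body (76 mm by 85 mm) begins 54 mm behind the grasp point. The pads swing forward as they close: fully open they stand 13 mm farther back than shut.
Start: joints at [-1.375, 0.527, 1.433, -0, 1.181, -0.178], TCP at [0.229, -0.582, 0.304] pointing down, gripper open.
Joint ranges: [-3.08, 3.08], [-0.75, 2.2], [0.22, 2.44], [-1.43, 4.57], [0, 2.65], [-2.85, 2.85]. Speed limits (rad/s): [2.79, 2.79, 3.14, 3.14, 3.14, 3.14].

INTERFACE

Orientations are given as a unit quaternion [x, y, z, w].
In Python, from station import manip gives the robot as it stands.
- The arm moves only by the shell command python3 -m crank 'ROWS' [FORCE]. ROWS is JSON, a list of rows, each an object with "dp": the shift along the tool's x, y, z normalised to -1 to 1, where 1 is 50 cm, a list of three; "delta_rot": the turn, a rotation vector about the tool's x, y, z normalised to -1 to 1, where 1 is 2 pi rad, a list of three; "fingers": the opening, from -1 (shut) to 1 (fully open). A call has 1 to 12 rows; each row shifts and turns the commanded pose from where the row before left it, along the tool's axes as they then stand; what a row does not reach is not made up. A row lasts 1/12 s, in which the tool goes at most 41.7 mm and 7.16 degrees, less where a joint would pass 70% of its speed; a pose out of reach is approached as far as the arm can. A call with a number of a shift or a turn outside -1 to 1 is refused whole. A call with a gripper value outside its range is refused whole. The fingers move at their own pace and stop on an object; FORCE is the grip in N (left out, the last holds). Time passes only in rows, so rows that do not move let the fingers close. It gives the time, the measured TCP pose, the force, the opening and the grip force at its end, in the units of the state.
- manip.sense(): the state, without advancing time (a new reading comes with each control period).
- manip.snapshot(name): name is "scene" or "top" or "wrist"; returns (picture, depth): 420x560x3 uint8, red, green, blue; 420x560 float32, m along the optical axis (not along the pixel's ray), 0 where there is no reading.
- manip.camera_model(name): a dict with "fx", "fy", "cx", "cy" (pixels), "origin" and "attitude" of the camera in the world. Camera axes: x right, y up, looking along -z (the intrinsics and any distortion apply to the point x, -y, -z); pixel columns grow to the right and rows downward; lengths in m; the calibration is good to about 2 mm. A picture is of the moment at which its call begins: read the wrist's pose just before it. camera_model takes no time and is no camera call; for the wrist camera it gives the pose at the moment of the call.
- manip.sign_off(): hands the job in; it is judged then, once.
The state is a dict: "t": time; "q": joint angles; "qd": joint speeds; "tau": joint torques, N m; "tcp_pos": TCP position; "tool_rot": TCP orientation; "force": force on the tool from outside, world axes, zero at the start; "ft_torque": the same for the moment, N m; "finger_gap": opening from 0.0 (shut) to 1.0 (fully open); "gripper_force": force on a finger pad.
Only numpy, scipy, OpenCV 4.12 (cv2) and the standard library are available. Lean on these libraries where they do the work, as an engineer would, in place of code of your own. Each camera call takes 0.05 s, during which the arm holds its last target. There are 200 camera calls.

## Working session

There is one attempt and no reset: what is moved stays moved. The work goes in short steps, Python scripts to look and compute and a shell command to move; the robot and the scene stay as the last step left them, time stands still between calls to the robot, and variables do not carry over. Pictures are saved under pics/ and viewed, at most 14 in all, crops included, and the job is handed in when it is done.

```bash
mkdir -p pics; cat > h.py <<'E'
import numpy as np, cv2
from scipy.spatial.transform import Rotation as R
from station import manip
def snap(n,f=None):
    m=manip.camera_model(n); p,d=manip.snapshot(n)
    if f: cv2.imwrite('pics/'+f,p[:,:,::-1])
    return p,d,m
def rot(m):
    a=np.array(m['attitude'],float)
    return a if a.shape==(3,3) else R.from_quat(a).as_matrix()
def cloud(d,m):
    v,u=np.mgrid[:d.shape[0],:d.shape[1]]
    c=np.stack([(u-m['cx'])/m['fx']*d,-(v-m['cy'])/m['fy']*d,-d],-1)
    return c@rot(m).T+np.array(m['origin'])
def ray(uv,m,z):
    uv=np.atleast_2d(np.array(uv,float))
    c=np.stack([(uv[:,0]-m['cx'])/m['fx'],-(uv[:,1]-m['cy'])/m['fy'],-np.ones(len(uv))],-1)@rot(m).T
    o=np.array(m['origin']); return o+c*((z-o[2])/c[:,2])[:,None]
E
python3 - <<'E'
from h import *
for n in ['top','scene']:
    p,d,m=snap(n,n+'0.png'); print(n,m)
    np.savez(n+'0.npz',p=p,d=d,allow_pickle=True)
print(manip.sense())
E
```

```text
top {'fx': 449.39629361149997, 'fy': 449.39629361149997, 'cx': 274.8852786762231, 'cy': 203.64774169676755, 'origin': array([0.44370538, 0.02316975, 1.2115033 ]), 'attitude': array([-0.02196831,  0.02481434,  0.70979255, -0.70363071])}
scene {'fx': 457.4979767900709, 'fy': 457.4979767900709, 'cx': 282.9326162341766, 'cy': 215.48471410349248, 'origin': array([1.07081675, 0.59998629, 0.62755312]), 'attitude': array([0.16617675, 0.42620339, 0.81956533, 0.34503424])}
{'t': 0.1, 'q': array([-1.37451434e+00,  5.28364857e-01,  1.43375389e+00,  1.13850927e-05,
        1.18140157e+00, -1.78542787e-01]), 'qd': array([ 0.0010986 , -0.00187662, -0.00268788, -0.00018713,  0.00192002,
       -0.00029558]), 'tau': array([-1.13280644e-04, -4.43304491e+01, -1.78586036e+01, -3.20271565e-04,
        3.90038156e-03,  3.78402323e-07]), 'tcp_pos': array([ 0.22872538, -0.58111359,  0.30304291]), 'tool_rot': array([ 9.82489588e-01,  1.86315004e-01, -3.28459804e-06, -9.63841924e-04]), 'force': array([ 0.41351117, -0.35550772, -0.40306282]), 'ft_torque': array([-0.0162401 , -0.02454367,  0.00939492]), 'gripper_force': 0.0, 'finger_gap': 1.0026035088125809}
```

View pics/top0.png

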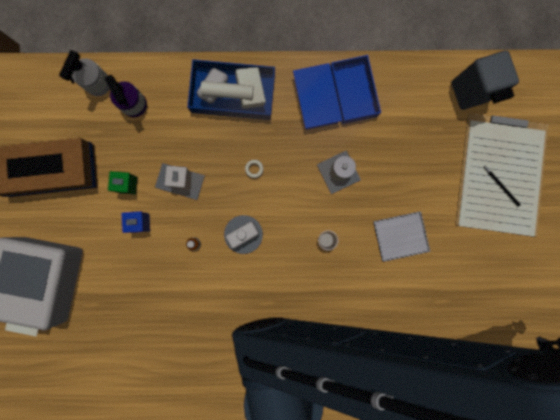

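View pics/scene0.png

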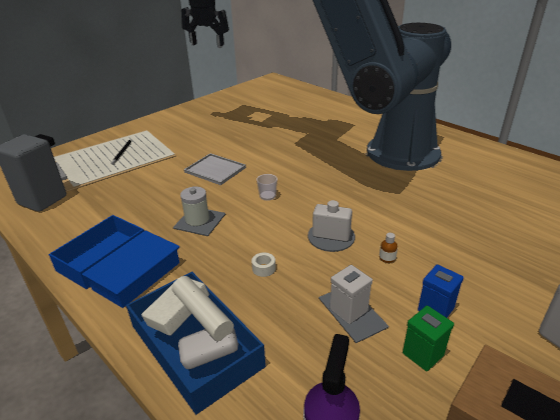

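The top view shows the white canister at (176,178) on the oblong mat, the jar at (344,168) on the square mat and the flask at (242,235) on the round mat. The tray is at (402,237), the vial at (193,243), the cup at (327,240) and the roll at (254,169). Three things have the canister's shape: white (176,178), green (121,182) and blue (133,222). The white one standing on a mat fits, since blue and green are excluded. I'll confirm it in an enlarged crop while measuring.

```bash
python3 - <<'E'
from h import *
z=np.load('top0.npz'); p,d=z['p'],z['d']; m=manip.camera_model('top'); W=cloud(d,m)
cv2.imwrite('pics/crop1.png',cv2.resize(p[140:280,100:440,::-1],None,fx=2.3,fy=2.3,interpolation=cv2.INTER_CUBIC))
hsv=cv2.cvtColor(p,cv2.COLOR_RGB2HSV)
for n,(u,v) in dict(matcan=(160,183),matjar=(330,180),matfl=(243,221),tray=(402,237),can=(176,172),jar=(344,162),fl=(235,240),wood=(290,200)).items(): print(n,p[v,u],hsv[v,u],W[v,u].round(3))
low=(hsv[...,1]<70)
roi=np.zeros_like(low); roi[150:265,150:440]=1
def comp(mask,c,r=40):
    k,l,s,ce=cv2.connectedComponentsWithStats(mask.astype(np.uint8))
    best=min(range(1,k),key=lambda i:np.hypot(*(ce[i]-c)) if s[i,4]>25 else 1e9)
    return l==best
def rect(mask,zz):
    v,u=np.nonzero(mask); P=ray(np.c_[u,v],m,zz)[:,:2]
    r=cv2.minAreaRect((P*1000).astype(np.float32)); return np.round(r[0],1),np.round(r[1],1),round(r[2],1),mask.sum()
for n,c,zz in [('oblong',(180,182),.005),('square',(339,172),.005),('round',(243,235),.005),('tray',(402,237),.01)]:
    # everything low-sat grey near, at height <0.02
    mk=roi&low&(W[...,2]<.02); v,u=np.nonzero(mk); mk[v,u]&=np.hypot(u-c[0],v-c[1])<34
    mk=cv2.morphologyEx(mk.astype(np.uint8),cv2.MORPH_OPEN,np.ones((2,2)))>0
    print(n,rect(mk,zz))
for n,c,zl,zh,zz in [('can',(176,178),.07,.1,.08),('jar',(344,168),.062,.08,.074),('flask',(242,235),.055,.074,.066),('vial',(193,243),.03,.1,.062),('cup',(327,240),.02,.1,.05),('roll',(254,169),.015,.1,.025)]:
    mk=roi&(W[...,2]>zl)&(W[...,2]<zh); v,u=np.nonzero(mk); mk[v,u]&=np.hypot(u-c[0],v-c[1])<24
    print(n,rect(mk,zz), W[mk].mean(0).round(3), W[mk][:,2].max().round(3))
E
```

```text
matcan [83 84 85] [105   6  85] [0.582 0.328 0.002]
matjar [76 74 73] [10 10 76] [ 0.586 -0.132  0.004]
matfl [82 85 88] [105  17  88] [0.478 0.104 0.007]
tray [132 131 134] [130   6 134] [ 0.431 -0.321  0.008]
can [92 92 93] [120   3  93] [0.599 0.265 0.092]
jar [135 130 134] [156   9 135] [ 0.623 -0.158  0.078]
fl [150 149 144] [ 25  10 150] [0.428 0.12  0.068]
wood [143 108  59] [ 18 150 143] [ 0.534 -0.023 -0.001]
oblong (array([584.3, 272.7]), array([118. ,  68.1]), 73.1, np.int64(582))
square (array([ 605.7, -157.3]), array([88.5, 87.7]), 25.4, np.int64(609))
round (array([439. , 102.7]), array([99.1, 98.9]), 89.6, np.int64(621))
tray (array([ 431.1, -321.3]), array([109.6, 130.6]), 11.2, np.int64(1985))
can (array([590.7, 270.3]), array([53.5, 52.6]), 84.6, np.int64(433)) [0.59  0.269 0.085] 0.093
jar (array([ 612.6, -157.7]), array([53.7, 54.2]), 89.0, np.int64(278)) [ 0.611 -0.157  0.077] 0.08
flask (array([442.3, 104.4]), array([39.8, 80.1]), 29.2, np.int64(395)) [0.442 0.104 0.07 ] 0.074
vial (array([420. , 230.2]), array([30.7, 27.9]), 89.5, np.int64(131)) [0.42  0.233 0.046] 0.069
cup (array([ 426.9, -116.7]), array([49. , 48.9]), 89.1, np.int64(137)) [ 0.426 -0.122  0.042] 0.053
roll (array([616.5,  74.1]), array([45.2, 45.6]), 89.6, np.int64(165)) [0.617 0.075 0.024] 0.03
```

View pics/crop1.png

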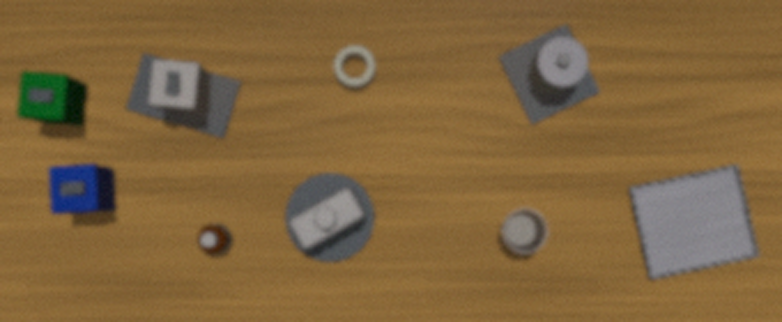

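The crop confirms the white canister (crop px 175,85) on the oblong mat. Green and blue are the look-alikes. Plan: jar→tray, canister→square, flask→oblong, jar→round.

```bash
cat >> h.py <<'E'
def plan(x,y,z,line=None):
    s=manip.sense(); M=R.from_quat(s['tool_rot']).as_matrix(); a=0
    if line is not None:
        cur=np.degrees(np.arctan2(M[1,1],M[0,1])); a=(cur-line+90)%180-90   # + about tool z (down)
    M2=M@R.from_euler('z',a,degrees=True).as_matrix()
    t=M2.T@(np.array([x,y,z])-s['tcp_pos'])
    print('t',round(s['t'],2),'tcp',s['tcp_pos'].round(4),'gap',round(s['finger_gap'],3),'F',s['force'].round(1),'grip',round(s['gripper_force'],1),'q1,q6',s['q'][[0,5]].round(2),'tilt',np.degrees(np.arccos(-M[2,2])).round(2))
    print('turn deg',round(a,2),'norm',round(a/360,4),' then dp norm',(t/.5).round(4))
E
python3 -c "
from h import *; plan(.613,-.158,.25)"
```

```text
t 0.1 tcp [ 0.2287 -0.5811  0.303 ] gap 1.003 F [ 0.4 -0.4 -0.4] grip 0.0 q1,q6 [-1.37 -0.18] tilt 0.11
turn deg 0 norm 0.0  then dp norm [ 1.025  -0.5059  0.1074]
```

```bash
python3 -m crank '[{"dp":[0.051,-0.0253,0.0054],"delta_rot":[0,0,0],"fingers":1},{"dp":[0.051,-0.0253,0.0054],"delta_rot":[0,0,0],"fingers":1},{"dp":[0.051,-0.0253,0.0054],"delta_rot":[0,0,0],"fingers":1},{"dp":[0.051,-0.0253,0.0054],"delta_rot":[0,0,0],"fingers":1},{"dp":[0.051,-0.0253,0.0054],"delta_rot":[0,0,0],"fingers":1},{"dp":[0.051,-0.0253,0.0054],"delta_rot":[0,0,0],"fingers":1},{"dp":[0.051,-0.0253,0.0054],"delta_rot":[0,0,0],"fingers":1},{"dp":[0.051,-0.0253,0.0054],"delta_rot":[0,0,0],"fingers":1},{"dp":[0.051,-0.0253,0.0054],"delta_rot":[0,0,0],"fingers":1},{"dp":[0.051,-0.0253,0.0054],"delta_rot":[0,0,0],"fingers":1}]' 30
python3 -m crank '[{"dp":[0.051,-0.0253,0.0054],"delta_rot":[0,0,0],"fingers":1},{"dp":[0.051,-0.0253,0.0054],"delta_rot":[0,0,0],"fingers":1},{"dp":[0.051,-0.0253,0.0054],"delta_rot":[0,0,0],"fingers":1},{"dp":[0.051,-0.0253,0.0054],"delta_rot":[0,0,0],"fingers":1},{"dp":[0.051,-0.0253,0.0054],"delta_rot":[0,0,0],"fingers":1},{"dp":[0.051,-0.0253,0.0054],"delta_rot":[0,0,0],"fingers":1},{"dp":[0.051,-0.0253,0.0054],"delta_rot":[0,0,0],"fingers":1},{"dp":[0.051,-0.0253,0.0054],"delta_rot":[0,0,0],"fingers":1},{"dp":[0.051,-0.0253,0.0054],"delta_rot":[0,0,0],"fingers":1},{"dp":[0.051,-0.0253,0.0054],"delta_rot":[0,0,0],"fingers":1},{"dp":[0,0,0],"delta_rot":[0,0,0],"fingers":1},{"dp":[0,0,0],"delta_rot":[0,0,0],"fingers":1}]' 30
python3 - <<'E'
from h import *
p,d,m=snap('wrist','w1.png'); print(m['origin']); W=cloud(d,m)
mk=(W[...,2]>.07)&(W[...,2]<.082)&(np.hypot(W[...,0]-.612,W[...,1]+.158)<.04)
v,u=np.nonzero(mk); (c,r)=cv2.minEnclosingCircle(np.c_[u,v].astype(np.float32)); print('jar lid',ray(c,m,.079),r,c,mk.sum())
plan(.613,-.158,.25)
E
```

```text
t: 0.93
tcp_pos: [0.4204, -0.3692, 0.2764]
tool_rot: [0.983, 0.186, -0.0, -0.0]
force: [0.6, -0.6, 0.2]
finger_gap: 1.001
gripper_force: 0.0
t: 1.93
tcp_pos: [0.6112, -0.1579, 0.2491]
tool_rot: [0.982, 0.188, -0.001, -0.0]
force: [-0.7, -0.1, 0.8]
finger_gap: 0.999
gripper_force: 0.0
[ 0.6767758  -0.13177276  0.31932381]
jar lid [[ 0.61538067 -0.1585029   0.079     ]] 40.842529296875 (285.3720703125, 204.8193817138672) 4758
t 1.98 tcp [ 0.6105 -0.1589  0.2493] gap 1.0 F [ 0.2  0.2 -0.1] grip 0.0 q1,q6 [-0.43  0.76] tilt 0.09
turn deg 0 norm 0.0  then dp norm [ 0.0052  0.0001 -0.0015]
```

View pics/w1.png

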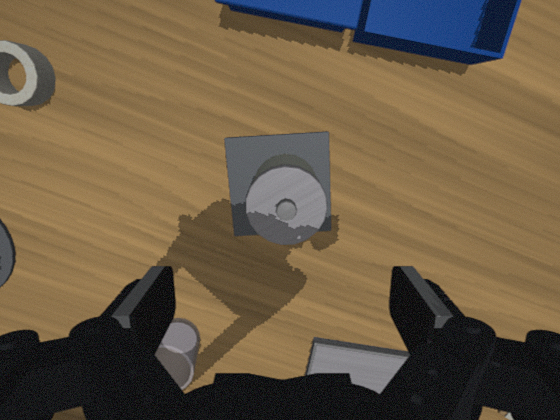

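The jar lid is at (285,205) in the wrist view, centred between the fingers at columns 175 and 395. I'll descend, grip and lift.

```bash
python3 -m crank '[{"dp":[0.007,0,0.03],"delta_rot":[0,0,0],"fingers":1},{"dp":[0,0,0.03],"delta_rot":[0,0,0],"fingers":1},{"dp":[0,0,0.03],"delta_rot":[0,0,0],"fingers":1},{"dp":[0,0,0.03],"delta_rot":[0,0,0],"fingers":1},{"dp":[0,0,0.03],"delta_rot":[0,0,0],"fingers":1},{"dp":[0,0,0.03],"delta_rot":[0,0,0],"fingers":1},{"dp":[0,0,0.03],"delta_rot":[0,0,0],"fingers":1},{"dp":[0,0,0.03],"delta_rot":[0,0,0],"fingers":1},{"dp":[0,0,0.03],"delta_rot":[0,0,0],"fingers":1},{"dp":[0,0,0.02],"delta_rot":[0,0,0],"fingers":1},{"dp":[0,0,0],"delta_rot":[0,0,0],"fingers":1},{"dp":[0,0,0],"delta_rot":[0,0,0],"fingers":1}]' 30
python3 -m crank '[{"dp":[0,0,0],"delta_rot":[0,0,0],"fingers":-1},{"dp":[0,0,0],"delta_rot":[0,0,0],"fingers":-1},{"dp":[0,0,0],"delta_rot":[0,0,0],"fingers":-1},{"dp":[0,0,0],"delta_rot":[0,0,0],"fingers":-1},{"dp":[0,0,0],"delta_rot":[0,0,0],"fingers":-1},{"dp":[0,0,0],"delta_rot":[0,0,0],"fingers":-1},{"dp":[0,0,0],"delta_rot":[0,0,0],"fingers":-1},{"dp":[0,0,0],"delta_rot":[0,0,0],"fingers":-1},{"dp":[0,0,0],"delta_rot":[0,0,0],"fingers":-1},{"dp":[0,0,0],"delta_rot":[0,0,0],"fingers":-1},{"dp":[0,0,0],"delta_rot":[0,0,0],"fingers":-1},{"dp":[0,0,0],"delta_rot":[0,0,0],"fingers":-1}]' 30
```

```text
t: 2.98
tcp_pos: [0.6134, -0.1589, 0.1046]
tool_rot: [0.983, 0.186, -0.001, -0.0]
force: [-0.5, 0.3, 0.5]
finger_gap: 1.002
gripper_force: 0.0
t: 3.98
tcp_pos: [0.6147, -0.1585, 0.1062]
tool_rot: [0.982, 0.186, 0.001, 0.001]
force: [-0.2, -0.7, 5.4]
finger_gap: 0.652
gripper_force: 31.4
```

```bash
python3 -m crank '[{"dp":[0,0,-0.01],"delta_rot":[0,0,0],"fingers":-1},{"dp":[0,0,-0.02],"delta_rot":[0,0,0],"fingers":-1},{"dp":[0,0,-0.03],"delta_rot":[0,0,0],"fingers":-1},{"dp":[0,0,-0.03],"delta_rot":[0,0,0],"fingers":-1},{"dp":[0,0,-0.03],"delta_rot":[0,0,0],"fingers":-1},{"dp":[0,0,-0.03],"delta_rot":[0,0,0],"fingers":-1},{"dp":[0,0,-0.03],"delta_rot":[0,0,0],"fingers":-1},{"dp":[0,0,-0.02],"delta_rot":[0,0,0],"fingers":-1},{"dp":[0,0,0],"delta_rot":[0,0,0],"fingers":-1},{"dp":[0,0,0],"delta_rot":[0,0,0],"fingers":-1}]'
python3 -c "
from h import *; plan(.431,-.321,.2)"
```

```text
t: 4.82
tcp_pos: [0.6141, -0.1581, 0.2054]
tool_rot: [0.982, 0.186, 0.0, 0.0]
force: [-0.9, -0.4, -2.3]
finger_gap: 0.653
gripper_force: 32.3
t 4.82 tcp [ 0.6141 -0.1581  0.2054] gap 0.653 F [-0.9 -0.4 -2.3] grip 32.3 q1,q6 [-0.43  0.77] tilt 0.05
turn deg 0 norm 0.0  then dp norm [-0.4601  0.1692  0.0106]
```

```bash
python3 -m crank '[{"dp":[-0.046,0.0169,0],"delta_rot":[0,0,0],"fingers":-1},{"dp":[-0.046,0.0169,0],"delta_rot":[0,0,0],"fingers":-1},{"dp":[-0.046,0.0169,0],"delta_rot":[0,0,0],"fingers":-1},{"dp":[-0.046,0.0169,0],"delta_rot":[0,0,0],"fingers":-1},{"dp":[-0.046,0.0169,0],"delta_rot":[0,0,0],"fingers":-1},{"dp":[-0.046,0.0169,0],"delta_rot":[0,0,0],"fingers":-1},{"dp":[-0.046,0.0169,0],"delta_rot":[0,0,0],"fingers":-1},{"dp":[-0.046,0.0169,0],"delta_rot":[0,0,0],"fingers":-1},{"dp":[-0.046,0.0169,0],"delta_rot":[0,0,0],"fingers":-1},{"dp":[-0.046,0.0169,0],"delta_rot":[0,0,0],"fingers":-1},{"dp":[0,0,0],"delta_rot":[0,0,0],"fingers":-1},{"dp":[0,0,0],"delta_rot":[0,0,0],"fingers":-1}]'
python3 -m crank '[{"dp":[0,0,0.03],"delta_rot":[0,0,0],"fingers":-1},{"dp":[0,0,0.03],"delta_rot":[0,0,0],"fingers":-1},{"dp":[0,0,0.03],"delta_rot":[0,0,0],"fingers":-1},{"dp":[0,0,0.03],"delta_rot":[0,0,0],"fingers":-1},{"dp":[0,0,0.03],"delta_rot":[0,0,0],"fingers":-1},{"dp":[0,0,0.02],"delta_rot":[0,0,0],"fingers":-1},{"dp":[0,0,0.01],"delta_rot":[0,0,0],"fingers":-1},{"dp":[0,0,0.01],"delta_rot":[0,0,0],"fingers":-1},{"dp":[0,0,0.004],"delta_rot":[0,0,0],"fingers":-1},{"dp":[0,0,0.002],"delta_rot":[0,0,0],"fingers":-1},{"dp":[0,0,0],"delta_rot":[0,0,0],"fingers":-1},{"dp":[0,0,0],"delta_rot":[0,0,0],"fingers":-1}]'
```

```text
t: 5.82
tcp_pos: [0.4298, -0.3214, 0.204]
tool_rot: [0.983, 0.185, -0.0, -0.001]
force: [0.3, 0.5, -2.1]
finger_gap: 0.653
gripper_force: 32.3
t: 6.82
tcp_pos: [0.4312, -0.3213, 0.1075]
tool_rot: [0.982, 0.186, 0.0, 0.001]
force: [0.5, 0.2, -1.0]
finger_gap: 0.653
gripper_force: 32.3
```

```bash
python3 -m crank '[{"dp":[0,0,0.002],"delta_rot":[0,0,0],"fingers":-1},{"dp":[0,0,0.002],"delta_rot":[0,0,0],"fingers":-1},{"dp":[0,0,0.001],"delta_rot":[0,0,0],"fingers":-1},{"dp":[0,0,0],"delta_rot":[0,0,0],"fingers":-1},{"dp":[0,0,0],"delta_rot":[0,0,0],"fingers":-1}]'
python3 -m crank '[{"dp":[0,0,0],"delta_rot":[0,0,0],"fingers":0.5},{"dp":[0,0,0],"delta_rot":[0,0,0],"fingers":1},{"dp":[0,0,0],"delta_rot":[0,0,0],"fingers":1},{"dp":[0,0,0],"delta_rot":[0,0,0],"fingers":1},{"dp":[0,0,0],"delta_rot":[0,0,0],"fingers":1},{"dp":[0,0,0],"delta_rot":[0,0,0],"fingers":1},{"dp":[0,0,0],"delta_rot":[0,0,0],"fingers":1},{"dp":[0,0,0],"delta_rot":[0,0,0],"fingers":1}]'
python3 -m crank '[{"dp":[0,0,-0.02],"delta_rot":[0,0,0],"fingers":1},{"dp":[0,0,-0.04],"delta_rot":[0,0,0],"fingers":1},{"dp":[0,0,-0.05],"delta_rot":[0,0,0],"fingers":1},{"dp":[0,0,-0.05],"delta_rot":[0,0,0],"fingers":1},{"dp":[0,0,-0.05],"delta_rot":[0,0,0],"fingers":1},{"dp":[0,0,-0.05],"delta_rot":[0,0,0],"fingers":1},{"dp":[0,0,-0.03],"delta_rot":[0,0,0],"fingers":1},{"dp":[0,0,0],"delta_rot":[0,0,0],"fingers":1}]'
python3 -c "
from h import *; plan(.591,.27,.25,-5.4); plan(.591,.27,.25,84.6)"
```

```text
t: 7.23
tcp_pos: [0.4311, -0.3213, 0.1052]
tool_rot: [0.982, 0.186, 0.0, 0.001]
force: [-0.9, -0.3, 5.4]
finger_gap: 0.655
gripper_force: 32.0
t: 7.9
tcp_pos: [0.4309, -0.321, 0.1043]
tool_rot: [0.982, 0.186, -0.0, -0.0]
force: [-0.2, -0.2, 0.5]
finger_gap: 1.001
gripper_force: 0.0
t: 8.57
tcp_pos: [0.4322, -0.3222, 0.2537]
tool_rot: [0.982, 0.186, 0.002, 0.004]
force: [0.4, 0.4, 0.6]
finger_gap: 1.0
gripper_force: 0.0
t 8.57 tcp [ 0.4322 -0.3222  0.2537] gap 1.0 F [0.4 0.4 0.6] grip 0.0 q1,q6 [-0.85  0.35] tilt 0.48
turn deg -63.12 norm -0.1753  then dp norm [1.2091 0.2047 0.0016]
t 8.57 tcp [ 0.4322 -0.3222  0.2537] gap 1.0 F [0.4 0.4 0.6] grip 0.0 q1,q6 [-0.85  0.35] tilt 0.48
turn deg 26.88 norm 0.0747  then dp norm [ 0.2047 -1.2091  0.0016]
```

```bash
python3 -m crank '[{"dp":[0,0,0],"delta_rot":[0,0,0.0149],"fingers":1},{"dp":[0,0,0],"delta_rot":[0,0,0.0149],"fingers":1},{"dp":[0,0,0],"delta_rot":[0,0,0.0149],"fingers":1},{"dp":[0,0,0],"delta_rot":[0,0,0.0149],"fingers":1},{"dp":[0,0,0],"delta_rot":[0,0,0.0149],"fingers":1}]'
python3 -m crank '[{"dp":[0.0085,-0.0504,0],"delta_rot":[0,0,0],"fingers":1},{"dp":[0.0085,-0.0504,0],"delta_rot":[0,0,0],"fingers":1},{"dp":[0.0085,-0.0504,0],"delta_rot":[0,0,0],"fingers":1},{"dp":[0.0085,-0.0504,0],"delta_rot":[0,0,0],"fingers":1},{"dp":[0.0085,-0.0504,0],"delta_rot":[0,0,0],"fingers":1},{"dp":[0.0085,-0.0504,0],"delta_rot":[0,0,0],"fingers":1},{"dp":[0.0085,-0.0504,0],"delta_rot":[0,0,0],"fingers":1},{"dp":[0.0085,-0.0504,0],"delta_rot":[0,0,0],"fingers":1},{"dp":[0.0085,-0.0504,0],"delta_rot":[0,0,0],"fingers":1},{"dp":[0.0085,-0.0504,0],"delta_rot":[0,0,0],"fingers":1},{"dp":[0.0085,-0.0504,0],"delta_rot":[0,0,0],"fingers":1},{"dp":[0.0085,-0.0504,0],"delta_rot":[0,0,0],"fingers":1}]'
python3 -m crank '[{"dp":[0.0085,-0.0504,0],"delta_rot":[0,0,0],"fingers":1},{"dp":[0.0085,-0.0504,0],"delta_rot":[0,0,0],"fingers":1},{"dp":[0.0085,-0.0504,0],"delta_rot":[0,0,0],"fingers":1},{"dp":[0.0085,-0.0504,0],"delta_rot":[0,0,0],"fingers":1},{"dp":[0.0085,-0.0504,0],"delta_rot":[0,0,0],"fingers":1},{"dp":[0.0085,-0.0504,0],"delta_rot":[0,0,0],"fingers":1},{"dp":[0.0085,-0.0504,0],"delta_rot":[0,0,0],"fingers":1},{"dp":[0.0085,-0.0504,0],"delta_rot":[0,0,0],"fingers":1},{"dp":[0.0085,-0.0504,0],"delta_rot":[0,0,0],"fingers":1},{"dp":[0.0085,-0.0504,0],"delta_rot":[0,0,0],"fingers":1},{"dp":[0.0085,-0.0504,0],"delta_rot":[0,0,0],"fingers":1},{"dp":[0.0085,-0.0504,0],"delta_rot":[0,0,0],"fingers":1}]'
python3 -m crank '[{"dp":[0,0,0],"delta_rot":[0,0,0],"fingers":1},{"dp":[0,0,0],"delta_rot":[0,0,0],"fingers":1}]'
python3 - <<'E'
from h import *
p,d,m=snap('wrist','w2.png'); W=cloud(d,m)
mk=(W[...,2]>.074)&(W[...,2]<.1)&(np.hypot(W[...,0]-.591,W[...,1]-.27)<.045)
v,u=np.nonzero(mk); r=cv2.minAreaRect((ray(np.c_[u,v],m,.085)[:,:2]*1000).astype(np.float32)); print('can lid',r,mk.sum())
# square mat centre now free
plan(r[0][0]/1000,r[0][1]/1000,.104,r[2])
E
```

```text
t: 8.98
tcp_pos: [0.4305, -0.3205, 0.2487]
tool_rot: [0.999, -0.049, -0.001, -0.001]
force: [-0.7, 0.3, -1.3]
finger_gap: 1.003
gripper_force: 0.0
t: 9.98
tcp_pos: [0.5094, -0.0232, 0.2488]
tool_rot: [0.999, -0.047, -0.001, -0.0]
force: [0.9, -0.1, 0.1]
finger_gap: 1.001
gripper_force: 0.0
t: 10.98
tcp_pos: [0.5883, 0.2728, 0.2484]
tool_rot: [0.999, -0.047, -0.001, 0.0]
force: [-0.1, 0.2, 0.1]
finger_gap: 1.004
gripper_force: 0.0
t: 11.15
tcp_pos: [0.5882, 0.2727, 0.2483]
tool_rot: [0.999, -0.045, -0.001, 0.0]
force: [-0.1, -0.0, -0.6]
finger_gap: 0.995
gripper_force: 0.0
can lid ((593.4444580078125, 269.6518859863281), (51.44758605957031, 52.03608703613281), 84.72682189941406) 5792
t 11.2 tcp [0.588  0.2716 0.2484] gap 0.995 F [-0.1  0.1 -0.5] grip 0.0 q1,q6 [0.26 1.92] tilt 0.14
turn deg -0.01 norm -0.0  then dp norm [0.0118 0.0025 0.2887]
```

View pics/w2.png

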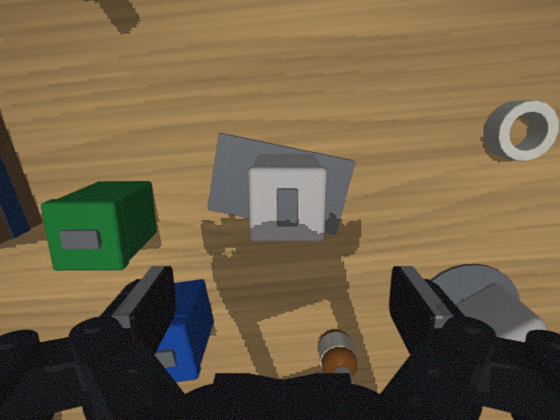

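The wrist view shows the white canister at (287,203), square to the fingers. The green and blue ones are off to the left at (90,235) and (190,320). I'll grip the white one.

```bash
python3 -m crank '[{"dp":[0.01,0.0025,0.03],"delta_rot":[0,0,0],"fingers":1},{"dp":[0,0,0.03],"delta_rot":[0,0,0],"fingers":1},{"dp":[0,0,0.03],"delta_rot":[0,0,0],"fingers":1},{"dp":[0,0,0.03],"delta_rot":[0,0,0],"fingers":1},{"dp":[0,0,0.03],"delta_rot":[0,0,0],"fingers":1},{"dp":[0,0,0.03],"delta_rot":[0,0,0],"fingers":1},{"dp":[0,0,0.03],"delta_rot":[0,0,0],"fingers":1},{"dp":[0,0,0.03],"delta_rot":[0,0,0],"fingers":1},{"dp":[0,0,0.03],"delta_rot":[0,0,0],"fingers":1},{"dp":[0,0,0.017],"delta_rot":[0,0,0],"fingers":1},{"dp":[0,0,0],"delta_rot":[0,0,0],"fingers":1},{"dp":[0,0,0],"delta_rot":[0,0,0],"fingers":1}]' 30
python3 -m crank '[{"dp":[0,0,0],"delta_rot":[0,0,0],"fingers":-1},{"dp":[0,0,0],"delta_rot":[0,0,0],"fingers":-1},{"dp":[0,0,0],"delta_rot":[0,0,0],"fingers":-1},{"dp":[0,0,0],"delta_rot":[0,0,0],"fingers":-1},{"dp":[0,0,0],"delta_rot":[0,0,0],"fingers":-1},{"dp":[0,0,0],"delta_rot":[0,0,0],"fingers":-1},{"dp":[0,0,0],"delta_rot":[0,0,0],"fingers":-1},{"dp":[0,0,0],"delta_rot":[0,0,0],"fingers":-1},{"dp":[0,0,0],"delta_rot":[0,0,0],"fingers":-1},{"dp":[0,0,0],"delta_rot":[0,0,0],"fingers":-1},{"dp":[0,0,0],"delta_rot":[0,0,0],"fingers":-1},{"dp":[0,0,0],"delta_rot":[0,0,0],"fingers":-1}]' 30
python3 -m crank '[{"dp":[0,0,-0.01],"delta_rot":[0,0,0],"fingers":-1},{"dp":[0,0,-0.02],"delta_rot":[0,0,0],"fingers":-1},{"dp":[0,0,-0.03],"delta_rot":[0,0,0],"fingers":-1},{"dp":[0,0,-0.03],"delta_rot":[0,0,0],"fingers":-1},{"dp":[0,0,-0.03],"delta_rot":[0,0,0],"fingers":-1},{"dp":[0,0,-0.03],"delta_rot":[0,0,0],"fingers":-1},{"dp":[0,0,-0.03],"delta_rot":[0,0,0],"fingers":-1},{"dp":[0,0,-0.02],"delta_rot":[0,0,0],"fingers":-1},{"dp":[0,0,0],"delta_rot":[0,0,0],"fingers":-1},{"dp":[0,0,0],"delta_rot":[0,0,0],"fingers":-1}]'
python3 - <<'E'
from h import *
p,d,m=snap('top'); W=cloud(d,m); hsv=cv2.cvtColor(p,cv2.COLOR_RGB2HSV)
v,u=np.nonzero((hsv[...,1]<70)&(W[...,2]<.02)&(W[...,2]>-.02)&(np.hypot(W[...,0]-.606,W[...,1]+.157)<.072))
r=cv2.minAreaRect((ray(np.c_[u,v],m,.005)[:,:2]*1000).astype(np.float32)); print('square',r)
plan(r[0][0]/1000,r[0][1]/1000,.205,r[2]-90)
E
```

```text
t: 12.2
tcp_pos: [0.5935, 0.2689, 0.1051]
tool_rot: [0.999, -0.047, -0.001, 0.0]
force: [0.7, -0.2, 0.1]
finger_gap: 0.997
gripper_force: 0.0
t: 13.2
tcp_pos: [0.5943, 0.27, 0.1071]
tool_rot: [0.999, -0.047, 0.001, -0.0]
force: [-0.6, -1.7, 5.4]
finger_gap: 0.603
gripper_force: 30.2
t: 14.03
tcp_pos: [0.5937, 0.2701, 0.2063]
tool_rot: [0.999, -0.047, 0.0, -0.0]
force: [-0.8, 0.3, -2.9]
finger_gap: 0.604
gripper_force: 31.4
square ((608.82666015625, -154.40682983398438), (89.4354248046875, 87.74024200439453), 25.367647171020508)
t 14.08 tcp [0.5932 0.2699 0.2054] gap 0.602 F [ 0.2 -0.1 -2.8] grip 31.4 q1,q6 [0.26 1.92] tilt 0.07
turn deg -30.71 norm -0.0853  then dp norm [-0.3353  0.7802  0.001 ]
```

```bash
python3 -m crank '[{"dp":[0,0,0],"delta_rot":[0,0,-0.0142],"fingers":-1},{"dp":[0,0,0],"delta_rot":[0,0,-0.0142],"fingers":-1},{"dp":[0,0,0],"delta_rot":[0,0,-0.0142],"fingers":-1},{"dp":[0,0,0],"delta_rot":[0,0,-0.0142],"fingers":-1},{"dp":[0,0,0],"delta_rot":[0,0,-0.0142],"fingers":-1},{"dp":[0,0,0],"delta_rot":[0,0,-0.0142],"fingers":-1},{"dp":[0,0,0],"delta_rot":[0,0,0],"fingers":-1}]'
python3 -m crank '[{"dp":[-0.021,0.0488,0],"delta_rot":[0,0,0],"fingers":-1},{"dp":[-0.021,0.0488,0],"delta_rot":[0,0,0],"fingers":-1},{"dp":[-0.021,0.0488,0],"delta_rot":[0,0,0],"fingers":-1},{"dp":[-0.021,0.0488,0],"delta_rot":[0,0,0],"fingers":-1},{"dp":[-0.021,0.0488,0],"delta_rot":[0,0,0],"fingers":-1},{"dp":[-0.021,0.0488,0],"delta_rot":[0,0,0],"fingers":-1},{"dp":[-0.021,0.0488,0],"delta_rot":[0,0,0],"fingers":-1},{"dp":[-0.021,0.0488,0],"delta_rot":[0,0,0],"fingers":-1}]'
python3 -m crank '[{"dp":[-0.021,0.0488,0],"delta_rot":[0,0,0],"fingers":-1},{"dp":[-0.021,0.0488,0],"delta_rot":[0,0,0],"fingers":-1},{"dp":[-0.021,0.0488,0],"delta_rot":[0,0,0],"fingers":-1},{"dp":[-0.021,0.0488,0],"delta_rot":[0,0,0],"fingers":-1},{"dp":[-0.021,0.0488,0],"delta_rot":[0,0,0],"fingers":-1},{"dp":[-0.021,0.0488,0],"delta_rot":[0,0,0],"fingers":-1},{"dp":[-0.021,0.0488,0],"delta_rot":[0,0,0],"fingers":-1},{"dp":[-0.021,0.0488,0],"delta_rot":[0,0,0],"fingers":-1},{"dp":[0,0,0],"delta_rot":[0,0,0],"fingers":-1},{"dp":[0,0,0],"delta_rot":[0,0,0],"fingers":-1}]'
python3 -c "
from h import *; plan(.608,-.155,.107,-64.6)"
```

```text
t: 14.67
tcp_pos: [0.5929, 0.2698, 0.2043]
tool_rot: [0.976, 0.22, -0.002, 0.0]
force: [-0.8, -0.3, -1.9]
finger_gap: 0.601
gripper_force: 31.4
t: 15.33
tcp_pos: [0.6007, 0.0564, 0.205]
tool_rot: [0.976, 0.218, -0.001, -0.0]
force: [0.1, -0.1, -2.1]
finger_gap: 0.604
gripper_force: 31.5
t: 16.17
tcp_pos: [0.6085, -0.1564, 0.205]
tool_rot: [0.976, 0.217, -0.0, -0.0]
force: [0.9, -0.2, -2.8]
finger_gap: 0.602
gripper_force: 31.7
t 16.17 tcp [ 0.6085 -0.1564  0.205 ] gap 0.602 F [ 0.9 -0.2 -2.8] grip 31.7 q1,q6 [-0.43  0.7 ] tilt 0.07
turn deg -0.36 norm -0.001  then dp norm [ 0.0004 -0.0027  0.196 ]
```

```bash
python3 -m crank '[{"dp":[0,-0.002,0.03],"delta_rot":[0,0,0],"fingers":-1},{"dp":[0,0,0.03],"delta_rot":[0,0,0],"fingers":-1},{"dp":[0,0,0.03],"delta_rot":[0,0,0],"fingers":-1},{"dp":[0,0,0.03],"delta_rot":[0,0,0],"fingers":-1},{"dp":[0,0,0.03],"delta_rot":[0,0,0],"fingers":-1},{"dp":[0,0,0.02],"delta_rot":[0,0,0],"fingers":-1},{"dp":[0,0,0.01],"delta_rot":[0,0,0],"fingers":-1},{"dp":[0,0,0.01],"delta_rot":[0,0,0],"fingers":-1},{"dp":[0,0,0.004],"delta_rot":[0,0,0],"fingers":-1},{"dp":[0,0,0.002],"delta_rot":[0,0,0],"fingers":-1},{"dp":[0,0,0],"delta_rot":[0,0,0],"fingers":-1},{"dp":[0,0,0],"delta_rot":[0,0,0],"fingers":-1}]'
python3 -m crank '[{"dp":[0,0,0.001],"delta_rot":[0,0,0],"fingers":-1},{"dp":[0,0,0.001],"delta_rot":[0,0,0],"fingers":-1},{"dp":[0,0,0],"delta_rot":[0,0,0],"fingers":-1},{"dp":[0,0,0],"delta_rot":[0,0,0],"fingers":-1}]'
```

```text
t: 17.17
tcp_pos: [0.6088, -0.154, 0.1086]
tool_rot: [0.976, 0.219, 0.001, 0.0]
force: [0.2, -0.7, -3.3]
finger_gap: 0.6
gripper_force: 31.7
t: 17.5
tcp_pos: [0.6086, -0.154, 0.1072]
tool_rot: [0.976, 0.219, 0.0, 0.0]
force: [-0.6, 0.8, -1.0]
finger_gap: 0.601
gripper_force: 31.7
```

```bash
python3 -m crank '[{"dp":[0,0,0.001],"delta_rot":[0,0,0],"fingers":-1},{"dp":[0,0,0.001],"delta_rot":[0,0,0],"fingers":-1},{"dp":[0,0,0],"delta_rot":[0,0,0],"fingers":-1},{"dp":[0,0,0],"delta_rot":[0,0,0],"fingers":-1}]'
python3 -m crank '[{"dp":[0,0,0],"delta_rot":[0,0,0],"fingers":0.5},{"dp":[0,0,0],"delta_rot":[0,0,0],"fingers":1},{"dp":[0,0,0],"delta_rot":[0,0,0],"fingers":1},{"dp":[0,0,0],"delta_rot":[0,0,0],"fingers":1},{"dp":[0,0,0],"delta_rot":[0,0,0],"fingers":1},{"dp":[0,0,0],"delta_rot":[0,0,0],"fingers":1},{"dp":[0,0,0],"delta_rot":[0,0,0],"fingers":1},{"dp":[0,0,0],"delta_rot":[0,0,0],"fingers":1}]'
python3 -m crank '[{"dp":[0,0,-0.02],"delta_rot":[0,0,0],"fingers":1},{"dp":[0,0,-0.04],"delta_rot":[0,0,0],"fingers":1},{"dp":[0,0,-0.05],"delta_rot":[0,0,0],"fingers":1},{"dp":[0,0,-0.05],"delta_rot":[0,0,0],"fingers":1},{"dp":[0,0,-0.05],"delta_rot":[0,0,0],"fingers":1},{"dp":[0,0,-0.05],"delta_rot":[0,0,0],"fingers":1},{"dp":[0,0,-0.03],"delta_rot":[0,0,0],"fingers":1},{"dp":[0,0,0],"delta_rot":[0,0,0],"fingers":1}]'
python3 -m crank '[{"dp":[0,0,0],"delta_rot":[0,0,-0.0185],"fingers":1},{"dp":[0,0,0],"delta_rot":[0,0,-0.0185],"fingers":1},{"dp":[0,0,0],"delta_rot":[0,0,-0.0185],"fingers":1},{"dp":[0,0,0],"delta_rot":[0,0,-0.0185],"fingers":1},{"dp":[0,0,0],"delta_rot":[0,0,-0.0185],"fingers":1},{"dp":[0,0,0],"delta_rot":[0,0,-0.0185],"fingers":1},{"dp":[0,0,0],"delta_rot":[0,0,-0.0185],"fingers":1},{"dp":[0,0,0],"delta_rot":[0,0,-0.0185],"fingers":1},{"dp":[0,0,0],"delta_rot":[0,0,-0.0185],"fingers":1},{"dp":[0,0,0],"delta_rot":[0,0,-0.0185],"fingers":1},{"dp":[0,0,0],"delta_rot":[0,0,-0.0185],"fingers":1},{"dp":[0,0,0],"delta_rot":[0,0,-0.0185],"fingers":1}]'
python3 -m crank '[{"dp":[0,0,0],"delta_rot":[0,0,-0.0185],"fingers":1},{"dp":[0,0,0],"delta_rot":[0,0,-0.0185],"fingers":1},{"dp":[0,0,0],"delta_rot":[0,0,0],"fingers":1}]'
python3 -c "
from h import *; plan(.443,.104,.25,29.2)"
```

```text
t: 17.83
tcp_pos: [0.6087, -0.154, 0.1071]
tool_rot: [0.976, 0.219, 0.0, 0.0]
force: [-1.2, 0.9, 5.1]
finger_gap: 0.598
gripper_force: 31.7
t: 18.5
tcp_pos: [0.6084, -0.1539, 0.1058]
tool_rot: [0.976, 0.219, -0.0, -0.0]
force: [-0.0, 0.1, 0.1]
finger_gap: 0.998
gripper_force: 0.0
t: 19.17
tcp_pos: [0.6103, -0.1546, 0.2559]
tool_rot: [0.976, 0.219, 0.004, 0.003]
force: [0.9, -0.4, 1.2]
finger_gap: 1.0
gripper_force: 0.0
t: 20.17
tcp_pos: [0.6078, -0.1536, 0.2498]
tool_rot: [0.605, 0.796, -0.0, -0.001]
force: [0.8, -0.3, 0.2]
finger_gap: 1.0
gripper_force: 0.0
t: 20.42
tcp_pos: [0.6078, -0.1536, 0.2499]
tool_rot: [0.51, 0.86, -0.0, -0.001]
force: [-0.1, 0.1, -0.8]
finger_gap: 0.999
gripper_force: 0.0
t 20.42 tcp [ 0.6078 -0.1536  0.2499] gap 0.999 F [-0.1  0.1 -0.8] grip 0.0 q1,q6 [-0.43 -0.93] tilt 0.12
turn deg -0.53 norm -0.0015  then dp norm [ 0.6106 -0.0364  0.0009]
```

Moving to above the flask, 12 rows of (0.0509, -0.003), then a close look.

```bash
python3 -m crank '[{"dp":[0.0509,-0.003,0],"delta_rot":[0,0,-0.0015],"fingers":1},{"dp":[0.0509,-0.003,0],"delta_rot":[0,0,0],"fingers":1},{"dp":[0.0509,-0.003,0],"delta_rot":[0,0,0],"fingers":1},{"dp":[0.0509,-0.003,0],"delta_rot":[0,0,0],"fingers":1},{"dp":[0.0509,-0.003,0],"delta_rot":[0,0,0],"fingers":1},{"dp":[0.0509,-0.003,0],"delta_rot":[0,0,0],"fingers":1},{"dp":[0.0509,-0.003,0],"delta_rot":[0,0,0],"fingers":1},{"dp":[0.0509,-0.003,0],"delta_rot":[0,0,0],"fingers":1},{"dp":[0.0509,-0.003,0],"delta_rot":[0,0,0],"fingers":1},{"dp":[0.0509,-0.003,0],"delta_rot":[0,0,0],"fingers":1},{"dp":[0.0509,-0.003,0],"delta_rot":[0,0,0],"fingers":1},{"dp":[0.0509,-0.003,0],"delta_rot":[0,0,0],"fingers":1}]'
python3 -m crank '[{"dp":[0,0,0],"delta_rot":[0,0,0],"fingers":1},{"dp":[0,0,0],"delta_rot":[0,0,0],"fingers":1}]'
python3 - <<'E'
from h import *
p,d,m=snap('wrist','w3.png'); W=cloud(d,m)
mk=(W[...,2]>.063)&(W[...,2]<.1)&(np.hypot(W[...,0]-.442,W[...,1]-.104)<.055)
v,u=np.nonzero(mk); r=cv2.minAreaRect((ray(np.c_[u,v],m,.071)[:,:2]*1000).astype(np.float32)); print('flask top',r,mk.sum())
mk&=(W[...,2]>.08); print('cap',W[mk].mean(0).round(4))
plan(r[0][0]/1000,r[0][1]/1000,.104,29.2)
E
```

```text
t: 21.42
tcp_pos: [0.4432, 0.1052, 0.2506]
tool_rot: [0.508, 0.861, -0.0, -0.0]
force: [0.6, 0.1, -0.3]
finger_gap: 0.998
gripper_force: 0.0
t: 21.58
tcp_pos: [0.4434, 0.1052, 0.2507]
tool_rot: [0.507, 0.862, -0.0, -0.0]
force: [0.4, -1.1, 1.0]
finger_gap: 1.002
gripper_force: 0.0
flask top ((442.3343505859375, 104.79011535644531), (39.09910583496094, 77.99822998046875), 29.198040008544922) 5658
cap [0.4426 0.1043 0.0888]
t 21.63 tcp [0.4444 0.1045 0.2509] gap 1.003 F [ 0.3 -0.3  0.4] grip 0.0 q1,q6 [-0.01 -0.52] tilt 0.03
turn deg -0.13 norm -0.0004  then dp norm [ 0.0027 -0.0035  0.2937]
```

View pics/w3.png

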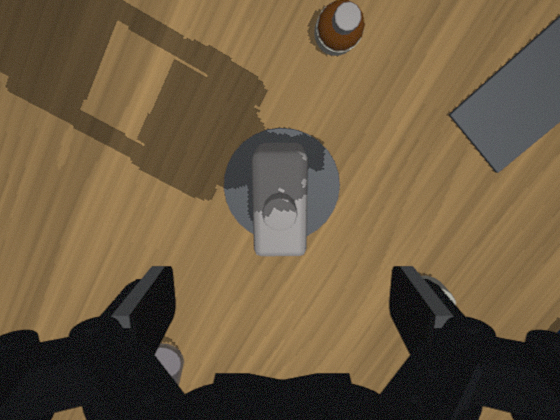

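The flask is at (280,200), its thin side across the fingers and centred. The vial (340,25) is clear. I'll grip and lift.

```bash
python3 -m crank '[{"dp":[0.001,-0.002,0.03],"delta_rot":[0,0,0],"fingers":1},{"dp":[0,0,0.03],"delta_rot":[0,0,0],"fingers":1},{"dp":[0,0,0.03],"delta_rot":[0,0,0],"fingers":1},{"dp":[0,0,0.03],"delta_rot":[0,0,0],"fingers":1},{"dp":[0,0,0.03],"delta_rot":[0,0,0],"fingers":1},{"dp":[0,0,0.03],"delta_rot":[0,0,0],"fingers":1},{"dp":[0,0,0.03],"delta_rot":[0,0,0],"fingers":1},{"dp":[0,0,0.03],"delta_rot":[0,0,0],"fingers":1},{"dp":[0,0,0.03],"delta_rot":[0,0,0],"fingers":1},{"dp":[0,0,0.022],"delta_rot":[0,0,0],"fingers":1},{"dp":[0,0,0],"delta_rot":[0,0,0],"fingers":1},{"dp":[0,0,0],"delta_rot":[0,0,0],"fingers":1}]' 30
python3 -m crank '[{"dp":[0,0,0],"delta_rot":[0,0,0],"fingers":-1},{"dp":[0,0,0],"delta_rot":[0,0,0],"fingers":-1},{"dp":[0,0,0],"delta_rot":[0,0,0],"fingers":-1},{"dp":[0,0,0],"delta_rot":[0,0,0],"fingers":-1},{"dp":[0,0,0],"delta_rot":[0,0,0],"fingers":-1},{"dp":[0,0,0],"delta_rot":[0,0,0],"fingers":-1},{"dp":[0,0,0],"delta_rot":[0,0,0],"fingers":-1},{"dp":[0,0,0],"delta_rot":[0,0,0],"fingers":-1},{"dp":[0,0,0],"delta_rot":[0,0,0],"fingers":-1},{"dp":[0,0,0],"delta_rot":[0,0,0],"fingers":-1},{"dp":[0,0,0],"delta_rot":[0,0,0],"fingers":-1},{"dp":[0,0,0],"delta_rot":[0,0,0],"fingers":-1}]' 30
python3 -m crank '[{"dp":[0,0,0],"delta_rot":[0,0,0],"fingers":-1},{"dp":[0,0,0],"delta_rot":[0,0,0],"fingers":-1},{"dp":[0,0,0],"delta_rot":[0,0,0],"fingers":-1}]'
```

```text
t: 22.63
tcp_pos: [0.4439, 0.1034, 0.1043]
tool_rot: [0.508, 0.862, -0.0, -0.0]
force: [0.3, -0.1, 0.6]
finger_gap: 1.001
gripper_force: 0.0
t: 23.63
tcp_pos: [0.4435, 0.1043, 0.1056]
tool_rot: [0.507, 0.862, 0.0, 0.001]
force: [0.3, -0.4, 5.9]
finger_gap: 0.466
gripper_force: 31.9
t: 23.88
tcp_pos: [0.4436, 0.1043, 0.1056]
tool_rot: [0.507, 0.862, 0.0, 0.001]
force: [-0.2, -0.2, 6.7]
finger_gap: 0.461
gripper_force: 31.9
```

```bash
python3 -m crank '[{"dp":[0,0,-0.01],"delta_rot":[0,0,0],"fingers":-1},{"dp":[0,0,-0.02],"delta_rot":[0,0,0],"fingers":-1},{"dp":[0,0,-0.03],"delta_rot":[0,0,0],"fingers":-1},{"dp":[0,0,-0.03],"delta_rot":[0,0,0],"fingers":-1},{"dp":[0,0,-0.03],"delta_rot":[0,0,0],"fingers":-1},{"dp":[0,0,-0.03],"delta_rot":[0,0,0],"fingers":-1},{"dp":[0,0,-0.03],"delta_rot":[0,0,0],"fingers":-1},{"dp":[0,0,-0.02],"delta_rot":[0,0,0],"fingers":-1},{"dp":[0,0,0],"delta_rot":[0,0,0],"fingers":-1},{"dp":[0,0,0],"delta_rot":[0,0,0],"fingers":-1}]'
python3 - <<'E'
from h import *
p,d,m=snap('top'); W=cloud(d,m); hsv=cv2.cvtColor(p,cv2.COLOR_RGB2HSV)
g=(hsv[...,1]<70)&(W[...,2]<.02)&(W[...,2]>-.02)
for n,x,y,rr in [('oblong',.584,.273,.08),('tray',.431,-.321,.095)]:
    v,u=np.nonzero(g&(np.hypot(W[...,0]-x,W[...,1]-y)<rr))
    r=cv2.minAreaRect((ray(np.c_[u,v],m,.005)[:,:2]*1000).astype(np.float32)); print(n,r)
    if n=='oblong': plan(r[0][0]/1000,r[0][1]/1000,.205,r[2]-90 if r[1][0]>r[1][1] else r[2])
E
```

```text
t: 24.72
tcp_pos: [0.4432, 0.1044, 0.2053]
tool_rot: [0.507, 0.862, 0.0, 0.0]
force: [0.3, 0.2, -2.0]
finger_gap: 0.465
gripper_force: 31.2
oblong ((586.9799194335938, 275.05682373046875), (118.3997573852539, 68.56172180175781), 72.80908203125)
t 24.77 tcp [0.4428 0.1044 0.2047] gap 0.464 F [-0.4 -0.4 -1.1] grip 31.2 q1,q6 [-0.02 -0.52] tilt 0.03
turn deg 46.3 norm 0.1286  then dp norm [ 0.4114  0.1745 -0.0007]
tray ((433.7621154785156, -320.1337890625), (110.11863708496094, 131.13128662109375), 11.249238967895508)
```

```bash
python3 -m crank '[{"dp":[0,0,0],"delta_rot":[0,0,0.0161],"fingers":-1},{"dp":[0,0,0],"delta_rot":[0,0,0.0161],"fingers":-1},{"dp":[0,0,0],"delta_rot":[0,0,0.0161],"fingers":-1},{"dp":[0,0,0],"delta_rot":[0,0,0.0161],"fingers":-1},{"dp":[0,0,0],"delta_rot":[0,0,0.0161],"fingers":-1},{"dp":[0,0,0],"delta_rot":[0,0,0.0161],"fingers":-1},{"dp":[0,0,0],"delta_rot":[0,0,0.0161],"fingers":-1},{"dp":[0,0,0],"delta_rot":[0,0,0.0161],"fingers":-1},{"dp":[0,0,0],"delta_rot":[0,0,0],"fingers":-1}]'
python3 -m crank '[{"dp":[0.0457,0.0194,0],"delta_rot":[0,0,0],"fingers":-1},{"dp":[0.0457,0.0194,0],"delta_rot":[0,0,0],"fingers":-1},{"dp":[0.0457,0.0194,0],"delta_rot":[0,0,0],"fingers":-1},{"dp":[0.0457,0.0194,0],"delta_rot":[0,0,0],"fingers":-1},{"dp":[0.0457,0.0194,0],"delta_rot":[0,0,0],"fingers":-1},{"dp":[0.0457,0.0194,0],"delta_rot":[0,0,0],"fingers":-1},{"dp":[0.0457,0.0194,0],"delta_rot":[0,0,0],"fingers":-1},{"dp":[0.0457,0.0194,0],"delta_rot":[0,0,0],"fingers":-1},{"dp":[0.0457,0.0194,0],"delta_rot":[0,0,0],"fingers":-1},{"dp":[0,0,0],"delta_rot":[0,0,0],"fingers":-1},{"dp":[0,0,0],"delta_rot":[0,0,0],"fingers":-1}]'
python3 -c "
from h import *; plan(.5865,.2745,.1055,-17.2)"
```

```text
t: 25.52
tcp_pos: [0.4426, 0.1043, 0.2039]
tool_rot: [0.806, 0.592, -0.001, -0.001]
force: [0.4, -0.1, -1.4]
finger_gap: 0.464
gripper_force: 31.1
t: 26.43
tcp_pos: [0.5875, 0.2755, 0.2034]
tool_rot: [0.804, 0.594, -0.001, -0.0]
force: [0.3, -0.7, -1.1]
finger_gap: 0.473
gripper_force: 31.1
t 26.43 tcp [0.5875 0.2755 0.2034] gap 0.473 F [ 0.3 -0.7 -1.1] grip 31.1 q1,q6 [0.27 0.56] tilt 0.1
turn deg 0.14 norm 0.0004  then dp norm [-0.0023 -0.0011  0.1958]
```

```bash
python3 -m crank '[{"dp":[-0.002,-0.001,0.03],"delta_rot":[0,0,0],"fingers":-1},{"dp":[0,0,0.03],"delta_rot":[0,0,0],"fingers":-1},{"dp":[0,0,0.03],"delta_rot":[0,0,0],"fingers":-1},{"dp":[0,0,0.03],"delta_rot":[0,0,0],"fingers":-1},{"dp":[0,0,0.03],"delta_rot":[0,0,0],"fingers":-1},{"dp":[0,0,0.02],"delta_rot":[0,0,0],"fingers":-1},{"dp":[0,0,0.01],"delta_rot":[0,0,0],"fingers":-1},{"dp":[0,0,0.008],"delta_rot":[0,0,0],"fingers":-1},{"dp":[0,0,0.004],"delta_rot":[0,0,0],"fingers":-1},{"dp":[0,0,0.002],"delta_rot":[0,0,0],"fingers":-1},{"dp":[0,0,0],"delta_rot":[0,0,0],"fingers":-1},{"dp":[0,0,0],"delta_rot":[0,0,0],"fingers":-1}]'
python3 -m crank '[{"dp":[0,0,0.001],"delta_rot":[0,0,0],"fingers":-1},{"dp":[0,0,0.001],"delta_rot":[0,0,0],"fingers":-1},{"dp":[0,0,0],"delta_rot":[0,0,0],"fingers":-1},{"dp":[0,0,0],"delta_rot":[0,0,0],"fingers":-1}]'
```

```text
t: 27.43
tcp_pos: [0.5873, 0.2741, 0.1086]
tool_rot: [0.805, 0.593, 0.001, 0.0]
force: [1.0, 0.3, -1.9]
finger_gap: 0.464
gripper_force: 31.1
t: 27.77
tcp_pos: [0.5869, 0.274, 0.1071]
tool_rot: [0.805, 0.593, 0.0, 0.0]
force: [-0.2, -0.4, -1.4]
finger_gap: 0.464
gripper_force: 31.1
```

```bash
python3 -m crank '[{"dp":[0,0,0.001],"delta_rot":[0,0,0],"fingers":-1},{"dp":[0,0,0.001],"delta_rot":[0,0,0],"fingers":-1},{"dp":[0,0,0.001],"delta_rot":[0,0,0],"fingers":-1},{"dp":[0,0,0.001],"delta_rot":[0,0,0],"fingers":-1},{"dp":[0,0,0],"delta_rot":[0,0,0],"fingers":-1},{"dp":[0,0,0],"delta_rot":[0,0,0],"fingers":-1}]'
python3 -m crank '[{"dp":[0,0,0],"delta_rot":[0,0,0],"fingers":0.5},{"dp":[0,0,0],"delta_rot":[0,0,0],"fingers":1},{"dp":[0,0,0],"delta_rot":[0,0,0],"fingers":1},{"dp":[0,0,0],"delta_rot":[0,0,0],"fingers":1},{"dp":[0,0,0],"delta_rot":[0,0,0],"fingers":1},{"dp":[0,0,0],"delta_rot":[0,0,0],"fingers":1},{"dp":[0,0,0],"delta_rot":[0,0,0],"fingers":1},{"dp":[0,0,0],"delta_rot":[0,0,0],"fingers":1}]'
python3 -m crank '[{"dp":[0,0,-0.02],"delta_rot":[0,0,0],"fingers":1},{"dp":[0,0,-0.04],"delta_rot":[0,0,0],"fingers":1},{"dp":[0,0,-0.05],"delta_rot":[0,0,0],"fingers":1},{"dp":[0,0,-0.05],"delta_rot":[0,0,0],"fingers":1},{"dp":[0,0,-0.05],"delta_rot":[0,0,0],"fingers":1},{"dp":[0,0,-0.05],"delta_rot":[0,0,0],"fingers":1},{"dp":[0,0,-0.03],"delta_rot":[0,0,0],"fingers":1},{"dp":[0,0,0],"delta_rot":[0,0,0],"fingers":1},{"dp":[0,0,0],"delta_rot":[0,0,0],"fingers":1}]'
python3 - <<'E'
from h import *
p,d,m=snap('top','top2.png'); W=cloud(d,m)
mk=(W[...,2]>.065)&(W[...,2]<.085)&(np.hypot(W[...,0]-.431,W[...,1]+.321)<.045)
v,u=np.nonzero(mk); c,r=cv2.minEnclosingCircle((ray(np.c_[u,v],m,.078)[:,:2]*1000).astype(np.float32)); print('jar',c,r,mk.sum())
plan(c[0]/1000+.0015,c[1]/1000,.25)
E
```

```text
t: 28.27
tcp_pos: [0.5869, 0.274, 0.1057]
tool_rot: [0.805, 0.593, 0.0, 0.0]
force: [-1.2, -1.2, 5.7]
finger_gap: 0.464
gripper_force: 31.8
t: 28.93
tcp_pos: [0.5868, 0.274, 0.1048]
tool_rot: [0.805, 0.593, -0.0, -0.0]
force: [0.5, 0.1, -0.4]
finger_gap: 1.002
gripper_force: 0.0
t: 29.68
tcp_pos: [0.5871, 0.2741, 0.2513]
tool_rot: [0.805, 0.593, 0.001, 0.0]
force: [-0.9, -0.3, 0.0]
finger_gap: 1.001
gripper_force: 0.0
jar (429.05047607421875, -319.33074951171875) 29.099590301513672 392
t 29.73 tcp [0.5864 0.2738 0.2498] gap 1.003 F [ 0.3 -0.1 -0.6] grip 0.0 q1,q6 [0.26 0.57] tilt 0.03
turn deg 0 norm 0.0  then dp norm [-1.2254e+00  5.4400e-02 -1.0000e-04]
```

View pics/top2.png

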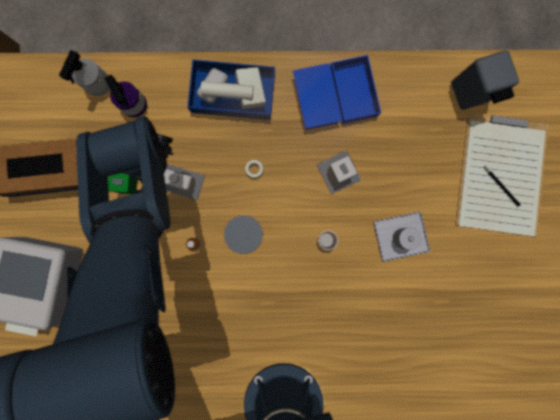

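The jar is at (407,239) on the tray, the canister at (342,169) on the square mat, the flask near (177,178) on the oblong mat, and the round mat at (243,235) is free. Going for the jar.

```bash
python3 -m crank '[{"dp":[-0.051,0.0022,0],"delta_rot":[0,0,0],"fingers":1},{"dp":[-0.051,0.0022,0],"delta_rot":[0,0,0],"fingers":1},{"dp":[-0.051,0.0022,0],"delta_rot":[0,0,0],"fingers":1},{"dp":[-0.051,0.0022,0],"delta_rot":[0,0,0],"fingers":1},{"dp":[-0.051,0.0022,0],"delta_rot":[0,0,0],"fingers":1},{"dp":[-0.051,0.0022,0],"delta_rot":[0,0,0],"fingers":1},{"dp":[-0.051,0.0022,0],"delta_rot":[0,0,0],"fingers":1},{"dp":[-0.051,0.0022,0],"delta_rot":[0,0,0],"fingers":1},{"dp":[-0.051,0.0022,0],"delta_rot":[0,0,0],"fingers":1},{"dp":[-0.051,0.0022,0],"delta_rot":[0,0,0],"fingers":1},{"dp":[-0.051,0.0022,0],"delta_rot":[0,0,0],"fingers":1},{"dp":[-0.051,0.0022,0],"delta_rot":[0,0,0],"fingers":1}]'
python3 -m crank '[{"dp":[-0.051,0.0022,0],"delta_rot":[0,0,0],"fingers":1},{"dp":[-0.051,0.0022,0],"delta_rot":[0,0,0],"fingers":1},{"dp":[-0.051,0.0022,0],"delta_rot":[0,0,0],"fingers":1},{"dp":[-0.051,0.0022,0],"delta_rot":[0,0,0],"fingers":1},{"dp":[-0.051,0.0022,0],"delta_rot":[0,0,0],"fingers":1},{"dp":[-0.051,0.0022,0],"delta_rot":[0,0,0],"fingers":1},{"dp":[-0.051,0.0022,0],"delta_rot":[0,0,0],"fingers":1},{"dp":[-0.051,0.0022,0],"delta_rot":[0,0,0],"fingers":1},{"dp":[-0.051,0.0022,0],"delta_rot":[0,0,0],"fingers":1},{"dp":[-0.051,0.0022,0],"delta_rot":[0,0,0],"fingers":1},{"dp":[-0.051,0.0022,0],"delta_rot":[0,0,0],"fingers":1},{"dp":[-0.051,0.0022,0],"delta_rot":[0,0,0],"fingers":1}]'
python3 -m crank '[{"dp":[0,0,0],"delta_rot":[0,0,0],"fingers":1},{"dp":[0,0,0],"delta_rot":[0,0,0],"fingers":1}]'
python3 - <<'E'
from h import *
p,d,m=snap('wrist'); W=cloud(d,m)
mk=(W[...,2]>.07)&(W[...,2]<.082)&(np.hypot(W[...,0]-.431,W[...,1]+.32)<.045)
v,u=np.nonzero(mk); c,r=cv2.minEnclosingCircle((ray(np.c_[u,v],m,.078)[:,:2]*1000).astype(np.float32)); print('jar',c,r,mk.sum())
plan(c[0]/1000,c[1]/1000,.105)
p,d,m=snap('top'); W=cloud(d,m); hsv=cv2.cvtColor(p,cv2.COLOR_RGB2HSV)
v,u=np.nonzero((hsv[...,1]<70)&(W[...,2]<.02)&(np.hypot(W[...,0]-.44,W[...,1]-.103)<.07))
print('round',cv2.minEnclosingCircle((ray(np.c_[u,v],m,.005)[:,:2]*1000).astype(np.float32)),len(u))
E
```

```text
t: 30.73
tcp_pos: [0.5072, -0.023, 0.2482]
tool_rot: [0.805, 0.593, -0.001, -0.002]
force: [0.3, 1.0, -0.7]
finger_gap: 0.997
gripper_force: 0.0
t: 31.73
tcp_pos: [0.4292, -0.3187, 0.2481]
tool_rot: [0.805, 0.593, -0.0, -0.002]
force: [0.6, -0.3, -0.4]
finger_gap: 1.002
gripper_force: 0.0
t: 31.9
tcp_pos: [0.4295, -0.3189, 0.2483]
tool_rot: [0.806, 0.592, -0.0, -0.002]
force: [0.5, -0.5, -1.0]
finger_gap: 1.001
gripper_force: 0.0
jar (430.0847473144531, -321.3761901855469) 28.687713623046875 4668
t 31.95 tcp [ 0.4296 -0.3177  0.2484] gap 1.001 F [-0.1 -0.1  0.7] grip 0.0 q1,q6 [-0.85 -0.54] tilt 0.23
turn deg 0 norm 0.0  then dp norm [-0.0075  0.0041  0.2868]
round ((442.80023193359375, 104.31993103027344), 51.20418167114258) 1132
```

```bash
python3 -m crank '[{"dp":[-0.0065,0.003,0.03],"delta_rot":[0,0,0],"fingers":1},{"dp":[0,0,0.03],"delta_rot":[0,0,0],"fingers":1},{"dp":[0,0,0.03],"delta_rot":[0,0,0],"fingers":1},{"dp":[0,0,0.03],"delta_rot":[0,0,0],"fingers":1},{"dp":[0,0,0.03],"delta_rot":[0,0,0],"fingers":1},{"dp":[0,0,0.03],"delta_rot":[0,0,0],"fingers":1},{"dp":[0,0,0.03],"delta_rot":[0,0,0],"fingers":1},{"dp":[0,0,0.03],"delta_rot":[0,0,0],"fingers":1},{"dp":[0,0,0.03],"delta_rot":[0,0,0],"fingers":1},{"dp":[0,0,0.016],"delta_rot":[0,0,0],"fingers":1},{"dp":[0,0,0],"delta_rot":[0,0,0],"fingers":1},{"dp":[0,0,0],"delta_rot":[0,0,0],"fingers":1}]' 30
python3 -m crank '[{"dp":[0,0,0],"delta_rot":[0,0,0],"fingers":-1},{"dp":[0,0,0],"delta_rot":[0,0,0],"fingers":-1},{"dp":[0,0,0],"delta_rot":[0,0,0],"fingers":-1},{"dp":[0,0,0],"delta_rot":[0,0,0],"fingers":-1},{"dp":[0,0,0],"delta_rot":[0,0,0],"fingers":-1},{"dp":[0,0,0],"delta_rot":[0,0,0],"fingers":-1},{"dp":[0,0,0],"delta_rot":[0,0,0],"fingers":-1},{"dp":[0,0,0],"delta_rot":[0,0,0],"fingers":-1},{"dp":[0,0,0],"delta_rot":[0,0,0],"fingers":-1},{"dp":[0,0,0],"delta_rot":[0,0,0],"fingers":-1},{"dp":[0,0,0],"delta_rot":[0,0,0],"fingers":-1},{"dp":[0,0,0],"delta_rot":[0,0,0],"fingers":-1}]' 30
python3 -m crank '[{"dp":[0,0,-0.01],"delta_rot":[0,0,0],"fingers":-1},{"dp":[0,0,-0.02],"delta_rot":[0,0,0],"fingers":-1},{"dp":[0,0,-0.03],"delta_rot":[0,0,0],"fingers":-1},{"dp":[0,0,-0.03],"delta_rot":[0,0,0],"fingers":-1},{"dp":[0,0,-0.03],"delta_rot":[0,0,0],"fingers":-1},{"dp":[0,0,-0.03],"delta_rot":[0,0,0],"fingers":-1},{"dp":[0,0,-0.03],"delta_rot":[0,0,0],"fingers":-1},{"dp":[0,0,-0.02],"delta_rot":[0,0,0],"fingers":-1},{"dp":[0,0,0],"delta_rot":[0,0,0],"fingers":-1},{"dp":[0,0,0],"delta_rot":[0,0,0],"fingers":-1}]'
python3 -c "
from h import *; plan(.443,.104,.205)"
```

```text
t: 33.0
tcp_pos: [0.431, -0.3209, 0.1067]
tool_rot: [0.805, 0.593, -0.0, -0.001]
force: [0.5, -0.6, 0.7]
finger_gap: 1.0
gripper_force: 0.0
t: 34.0
tcp_pos: [0.4312, -0.3221, 0.1079]
tool_rot: [0.805, 0.593, 0.0, 0.001]
force: [-0.4, 1.8, 6.3]
finger_gap: 0.657
gripper_force: 31.3
t: 34.83
tcp_pos: [0.431, -0.3219, 0.2074]
tool_rot: [0.805, 0.593, 0.0, 0.001]
force: [-0.6, 0.5, -1.9]
finger_gap: 0.656
gripper_force: 32.4
t 34.83 tcp [ 0.431  -0.3219  0.2074] gap 0.656 F [-0.6  0.5 -1.9] grip 32.4 q1,q6 [-0.85 -0.55] tilt 0.07
turn deg 0 norm 0.0  then dp norm [ 0.8206 -0.2299  0.0041]
```

```bash
python3 -m crank '[{"dp":[0.0456,-0.0128,0],"delta_rot":[0,0,0],"fingers":-1},{"dp":[0.0456,-0.0128,0],"delta_rot":[0,0,0],"fingers":-1},{"dp":[0.0456,-0.0128,0],"delta_rot":[0,0,0],"fingers":-1},{"dp":[0.0456,-0.0128,0],"delta_rot":[0,0,0],"fingers":-1},{"dp":[0.0456,-0.0128,0],"delta_rot":[0,0,0],"fingers":-1},{"dp":[0.0456,-0.0128,0],"delta_rot":[0,0,0],"fingers":-1},{"dp":[0.0456,-0.0128,0],"delta_rot":[0,0,0],"fingers":-1},{"dp":[0.0456,-0.0128,0],"delta_rot":[0,0,0],"fingers":-1},{"dp":[0.0456,-0.0128,0],"delta_rot":[0,0,0],"fingers":-1}]'
python3 -m crank '[{"dp":[0.0456,-0.0128,0],"delta_rot":[0,0,0],"fingers":-1},{"dp":[0.0456,-0.0128,0],"delta_rot":[0,0,0],"fingers":-1},{"dp":[0.0456,-0.0128,0],"delta_rot":[0,0,0],"fingers":-1},{"dp":[0.0456,-0.0128,0],"delta_rot":[0,0,0],"fingers":-1},{"dp":[0.0456,-0.0128,0],"delta_rot":[0,0,0],"fingers":-1},{"dp":[0.0456,-0.0128,0],"delta_rot":[0,0,0],"fingers":-1},{"dp":[0.0456,-0.0128,0],"delta_rot":[0,0,0],"fingers":-1},{"dp":[0.0456,-0.0128,0],"delta_rot":[0,0,0],"fingers":-1},{"dp":[0.0456,-0.0128,0],"delta_rot":[0,0,0],"fingers":-1},{"dp":[0,0,0],"delta_rot":[0,0,0],"fingers":-1},{"dp":[0,0,0],"delta_rot":[0,0,0],"fingers":-1}]'
python3 -c "
from h import *; plan(.443,.104,.109)"
```

```text
t: 35.58
tcp_pos: [0.4361, -0.1075, 0.206]
tool_rot: [0.805, 0.593, -0.0, -0.001]
force: [-1.1, -0.0, -1.7]
finger_gap: 0.651
gripper_force: 32.4
t: 36.5
tcp_pos: [0.442, 0.1052, 0.2061]
tool_rot: [0.804, 0.594, -0.001, -0.001]
force: [0.2, 0.7, -2.3]
finger_gap: 0.653
gripper_force: 32.4
t 36.5 tcp [0.442  0.1052 0.2061] gap 0.653 F [ 0.2  0.7 -2.3] grip 32.4 q1,q6 [-0.01  0.29] tilt 0.11
turn deg 0 norm 0.0  then dp norm [-0.0015  0.0029  0.1942]
```

```bash
python3 -m crank '[{"dp":[-0.001,0.002,0.03],"delta_rot":[0,0,0],"fingers":-1},{"dp":[0,0,0.03],"delta_rot":[0,0,0],"fingers":-1},{"dp":[0,0,0.03],"delta_rot":[0,0,0],"fingers":-1},{"dp":[0,0,0.03],"delta_rot":[0,0,0],"fingers":-1},{"dp":[0,0,0.03],"delta_rot":[0,0,0],"fingers":-1},{"dp":[0,0,0.02],"delta_rot":[0,0,0],"fingers":-1},{"dp":[0,0,0.01],"delta_rot":[0,0,0],"fingers":-1},{"dp":[0,0,0.006],"delta_rot":[0,0,0],"fingers":-1},{"dp":[0,0,0.004],"delta_rot":[0,0,0],"fingers":-1},{"dp":[0,0,0.002],"delta_rot":[0,0,0],"fingers":-1},{"dp":[0,0,0],"delta_rot":[0,0,0],"fingers":-1},{"dp":[0,0,0],"delta_rot":[0,0,0],"fingers":-1}]'
python3 -m crank '[{"dp":[0,0,0.001],"delta_rot":[0,0,0],"fingers":-1},{"dp":[0,0,0.001],"delta_rot":[0,0,0],"fingers":-1},{"dp":[0,0,0],"delta_rot":[0,0,0],"fingers":-1},{"dp":[0,0,0],"delta_rot":[0,0,0],"fingers":-1}]'
```

```text
t: 37.5
tcp_pos: [0.4438, 0.1034, 0.1113]
tool_rot: [0.805, 0.593, 0.0, 0.0]
force: [-0.2, 0.0, -1.1]
finger_gap: 0.654
gripper_force: 32.4
t: 37.83
tcp_pos: [0.4436, 0.1035, 0.1101]
tool_rot: [0.805, 0.593, 0.0, 0.0]
force: [0.3, -0.3, -1.1]
finger_gap: 0.655
gripper_force: 32.4
```

```bash
python3 -m crank '[{"dp":[0,0,0.001],"delta_rot":[0,0,0],"fingers":-1},{"dp":[0,0,0.001],"delta_rot":[0,0,0],"fingers":-1},{"dp":[0,0,0.001],"delta_rot":[0,0,0],"fingers":-1},{"dp":[0,0,0],"delta_rot":[0,0,0],"fingers":-1},{"dp":[0,0,0],"delta_rot":[0,0,0],"fingers":-1}]'
python3 -m crank '[{"dp":[0,0,0],"delta_rot":[0,0,0],"fingers":0.5},{"dp":[0,0,0],"delta_rot":[0,0,0],"fingers":1},{"dp":[0,0,0],"delta_rot":[0,0,0],"fingers":1},{"dp":[0,0,0],"delta_rot":[0,0,0],"fingers":1},{"dp":[0,0,0],"delta_rot":[0,0,0],"fingers":1},{"dp":[0,0,0],"delta_rot":[0,0,0],"fingers":1},{"dp":[0,0,0],"delta_rot":[0,0,0],"fingers":1},{"dp":[0,0,0],"delta_rot":[0,0,0],"fingers":1}]'
python3 -m crank '[{"dp":[0,0,-0.02],"delta_rot":[0,0,0],"fingers":1},{"dp":[0,0,-0.04],"delta_rot":[0,0,0],"fingers":1},{"dp":[0,0,-0.05],"delta_rot":[0,0,0],"fingers":1},{"dp":[0,0,-0.05],"delta_rot":[0,0,0],"fingers":1},{"dp":[0,0,-0.05],"delta_rot":[0,0,0],"fingers":1},{"dp":[0,0,-0.05],"delta_rot":[0,0,0],"fingers":1},{"dp":[0,0,-0.03],"delta_rot":[0,0,0],"fingers":1}]'
python3 -m crank '[{"dp":[-0.01,0.05,0],"delta_rot":[0,0,0],"fingers":1},{"dp":[-0.05,0.01,0],"delta_rot":[0,0,0],"fingers":1},{"dp":[-0.05,0.01,0],"delta_rot":[0,0,0],"fingers":1},{"dp":[-0.05,0.01,0],"delta_rot":[0,0,0],"fingers":1},{"dp":[-0.05,0.01,0],"delta_rot":[0,0,0],"fingers":1},{"dp":[-0.05,0.01,0],"delta_rot":[0,0,0],"fingers":1},{"dp":[-0.05,0.01,0],"delta_rot":[0,0,0],"fingers":1},{"dp":[-0.05,0.01,0],"delta_rot":[0,0,0],"fingers":1},{"dp":[-0.05,0.01,0],"delta_rot":[0,0,0],"fingers":1},{"dp":[-0.05,0.01,0],"delta_rot":[0,0,0],"fingers":1},{"dp":[-0.05,0.01,0],"delta_rot":[0,0,0],"fingers":1},{"dp":[0,0,0],"delta_rot":[0,0,0],"fingers":1}]'
python3 - <<'E'
from h import *
p,d,m=snap('top','top3.png'); W=cloud(d,m); snap('scene','scene3.png')
for n,x,y,zl,zh,zz in [('can',.609,-.154,.07,.1,.085),('jar',.443,.104,.066,.085,.079),('flask',.587,.275,.055,.1,.071),('vial',.42,.23,.03,.1,.062),('cup',.427,-.117,.02,.1,.05),('roll',.6165,.074,.015,.1,.025)]:
    v,u=np.nonzero((W[...,2]>zl)&(W[...,2]<zh)&(np.hypot(W[...,0]-x,W[...,1]-y)<.065))
    if len(u): print(n,np.round(np.hstack(cv2.minAreaRect((ray(np.c_[u,v],m,zz)[:,:2]*1000).astype(np.float32))),1),len(u))
E
```

```text
t: 38.25
tcp_pos: [0.4435, 0.1036, 0.1089]
tool_rot: [0.805, 0.593, 0.0, 0.0]
force: [-0.8, 1.2, 5.0]
finger_gap: 0.661
gripper_force: 32.4
t: 38.92
tcp_pos: [0.4435, 0.1035, 0.1084]
tool_rot: [0.805, 0.593, -0.0, -0.0]
force: [-0.2, 0.7, -0.6]
finger_gap: 1.004
gripper_force: 0.0
t: 39.5
tcp_pos: [0.444, 0.1035, 0.2558]
tool_rot: [0.805, 0.593, 0.001, 0.001]
force: [0.1, -0.1, -0.6]
finger_gap: 0.999
gripper_force: 0.0
t: 40.5
tcp_pos: [0.4401, -0.1665, 0.2536]
tool_rot: [0.806, 0.591, -0.0, 0.002]
force: [-0.1, 0.2, -0.5]
finger_gap: 1.0
gripper_force: 0.0
can [ 605.3 -153.6   52.    52.4   23.8] 422
jar [442.3 104.4  55.1  55.   26.1] 378
flask [585.1 273.1  81.3  39.9  72.8] 490
vial [4.188e+02 2.302e+02 3.050e+01 3.050e+01 1.000e-01] 133
cup [ 426.9 -116.7   49.    48.9   89.1] 138
roll [616.5  74.1  45.2  45.6  89.6] 160
```

View pics/scene3.png

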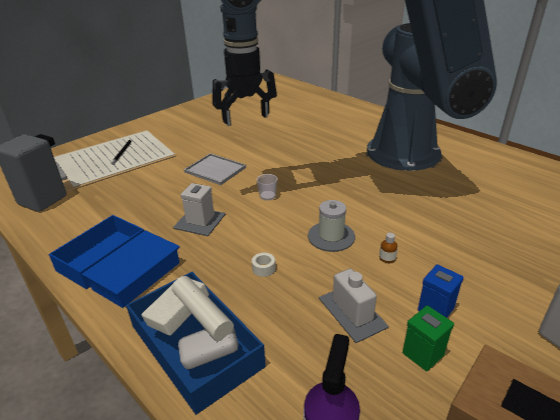

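View pics/top3.png

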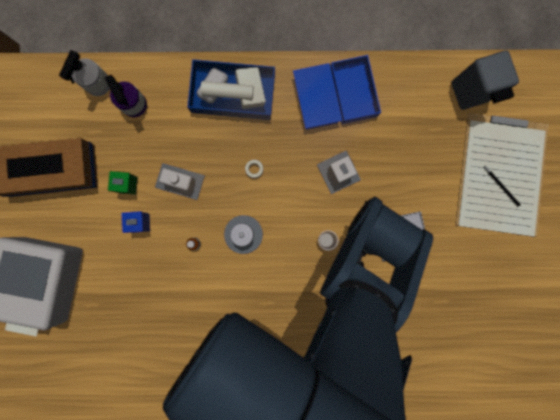

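In the scene view the canister (198,205), jar (332,220) and flask (354,297) each stand upright on their own mats, and the tray (215,168) is empty. The top view agrees: canister (342,169), jar (242,235), flask (177,179), each within about 4 mm of its mat's centre and in line with it. The vial, cup and roll have not moved, so I'll hand in.

```bash
python3 -c "
from station import manip; print(manip.sign_off())"
```

```text
the job is handed in; nothing more can be done
None
```

The job is handed in: the jar is on the round mat, the canister on the square mat and the flask on the oblong mat, all upright and about 4 mm or less from centre, with the tray empty and the vial, cup and tape roll undisturbed; the hand-in gave no verdict.

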